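Seat the temperature probe in the warm bath

TASK

Put the temperature probe into the sensor port of the warm bath. First lean it in the sloping rest, stem down the channel, and let go of it; then take it again by the head so that it can go down inside the splash guard, and lower it (do not let it drop) stem first into the port until the head is fully home on the bath's top, then let go. Leave the dish, the tub and the brush where they are.

Things in the scene. Friction and masses are not known exactly. Their poses are not given: they have to be found in the camera images.
- probe: Rigid temperature probe, about 160 g: black square head 30 x 30 mm, 60 mm long, and a round steel stem, 12 mm diameter, 80 mm long, from the middle of its front (140 mm overall, balance point in the head). Origin on the axis at the shoulder where stem meets head; +x points to the tip, the head reaches 60 mm back. Starts flat on the brick, axis 15 mm above its top.
- probe_tip (a point): End of the probe's stem (rim slightly rounded), on the axis, 80 mm from the shoulder.
- probe_head (a point): Middle of the probe's head, on the axis, 30 mm behind the shoulder.
- brick: Fixed terracotta soldering brick 170 x 150 x 25 mm on which the probe lies at the start; origin at the centre of its underside.
- rest: Fixed rest on a base plate 150 x 90 x 8 mm; origin under its centre, z up, +x the level direction in which its 45 degree slope runs down. Lower part: open channel 20 mm wide (32 outside) for the stem, 70 mm long, floor 6 mm below the seat axis, walls 8 mm above it. Upper part: ledge 18 mm wide, 50 mm long, 15 mm below that axis, under the head, whose sides stay free for fingers.
- rest_seat (a point): Point of the sloping rest where the probe's shoulder comes to lie, 75 mm above the table, over the rest's origin. Here the step between ledge and channel stops the shoulder. The probe is laid in from above, square to the slope.
- rest_foot (a point): Point where the probe's tip comes to lie in the rest, 80 mm from rest_seat down the slope, 18 mm above the table.
- bath: Fixed warm bath: steel box 190 x 190 mm, 95 mm high, with a round aluminium splash guard on its flat top (inner radius 76 mm, outer 81 mm, 60 mm high, its rim 155 mm above the table). Origin at the centre of its underside, z up.
- port (a point): Centre of the mouth of the sensor port: one upright round hole, 13.5 mm in diameter, 88 mm deep, with a 1 mm chamfer, in the middle of the bath's top (95 mm above the table), inside the splash guard. Seated, the probe stands upright with its shoulder on this plane.
- dish: Loose white ceramic dish, 90 mm across, 22 mm high; a bystander. Origin at the centre of its underside.
- tub: Loose clear plastic tub, 80 mm across, 75 mm high; a bystander. Origin at the centre of its underside.
- brush: Loose flat bench brush with a wooden handle, about 200 mm long, lying on the table; a bystander. Origin near its middle, x along its length.
Things that resemble listed ones, but are neither listed nor needed, are in the scene too. Of the things shaped like the probe, the black one is meant.

How it is judged:
By the outcome, as a careful person would: the job done as asked, in the order asked, and still so for the second after the job is handed in, with the robot touching nothing.
It also fails if it takes over 58 s, if anything falls off the work surface, if the arm or the gripper's body presses on something with over 40 N, if the wrist force passes 120 N, or if a joint passes its speed limit or range.

ROBOT

A 7-joint arm with a two-finger parallel gripper is mounted at the origin on the work surface. World frame = base frame: x ahead of the robot, y to its left, z up, the work surface at z = 0. Lengths are in m, angles in rad, forces in N, time in s.
With the tool pointing down it reaches from about 0.425 to 0.825 m from the base axis. Payload 3.6 kg.
Tool frame: the origin (TCP) lies where the fingers leave the gripper's body, on its centre line; the fingertips stand 73 mm ahead of it and the grasp point (between the pads) lies 54 mm ahead of it; x points along the fingers, y is the direction in which the jaws open and shut, and the axes are right-handed (so a half turn about x gives the same grasp; the last joint's range is limited). The gripper opens to 85 mm and grips with 20 to 120 N. Pads are 22 mm wide; open, the fingers measure 114 mm over their backs; the gripper's body (76 mm by 85 mm) begins 54 mm behind the grasp point. The pads swing forward as they close: fully open they stand 13 mm farther back than shut.
Start: joints at [1.181, 0.615, -0.013, 1.423, 0.008, 1.103, -0.04], TCP at [0.231, -0.607, 0.304] pointing down, gripper open.
Joint ranges: [-3.12, 3.12], [-0.3, 2.06], [-1.34, 1.32], [0.26, 2.42], [-1.36, 4.5], [0.01, 1.98], [-2.84, 2.84]. Speed limits (rad/s): [2.79, 2.79, 3.14, 3.14, 3.14, 3.14, 3.14].

INTERFACE

Orientations are given as a unit quaternion [x, y, z, w].
In Python, from station import arm, snapshot, camera_info, ticket gives the robot as it stands. Calls block until the motion is done:
- arm.movep(position, orientation): joint-space move of the TCP to a pose.
- arm.line_to(position, velocity=0.15, ori=None): straight line of the TCP; ori=None keeps the orientation; velocity is the mean speed in m/s.
- arm.move_j(angles): joint-space move.
- arm.move_gripper(opening, effort=None): opening from 0.0 (shut) to 1.0 (fully open); effort is the grip in N (None keeps the last); returns when the fingers have stopped.
- arm.pause(seconds).
- arm.ik(position, orientation): joint angles nearest the present ones, or None.
- snapshot(name): name is "scene" or "top" or "wrist"; returns the picture (480x640x3 uint8, blue, green, red); there is no depth.
- camera_info(name): a dict with "fx", "fy", "cx", "cy" (pixels), "R" (3x3) and "t" (3): a world point X has camera coordinates R X + t; the wrist camera has in their place "T_tool_cam" (4x4, takes a point from camera to tool coordinates, whose origin is the TCP and whose axes are the tool frame's). Camera axes: x right, y down, z forward; pixel columns grow to the right and rows downward; lengths in m; the calibration is good to about 2 mm. The wrist camera is an equidistant fisheye: a pixel r from the principal point sees the ray r / f radians off the axis. A picture is of the moment at which its call begins: read the wrist's pose just before it. camera_info takes no time and is no camera call.
A pose or a line that the arm cannot do raises arm.MotionError and nothing moves.
- ticket.finish_job(): hands the job in, once; it reports no verdict.
Readings, each from a call of its own:
- arm.read_time(): time.
- arm.read_joint_positions(): joint angles.
- arm.read_dq(): joint speeds.
- arm.read_effort(): joint torques, N m.
- arm.read_tool_pos(): TCP position.
- arm.read_eef_rot(): TCP orientation.
- arm.read_ft_force(): force on the tool from outside, world axes, zero at the start.
- arm.read_wrist_torque(): the same for the moment, N m.
- arm.read_opening(): opening from 0.0 (shut) to 1.0 (fully open).
Only numpy, scipy, OpenCV 4.12 (cv2) and the standard library are available. Lean on these libraries where they do the work, as an engineer would, in place of code of your own. Each camera call takes 0.05 s, during which the arm holds its last target. There are 200 camera calls.

## Working session

There is one attempt and no reset: what is moved stays moved. The work goes in short steps, each a Python script; the robot and the scene stay as the last script left them, time stands still between calls to the robot, and variables do not carry over. Pictures are saved under pics/ and viewed, about 8 in all and at most 12, crops included, and the job is handed in when it is done.

```bash
ls; mkdir -p pics
python3 - <<'E'
from station import arm, snapshot, camera_info
import cv2
for n in ("scene","top"):
    cv2.imwrite(f"pics/{n}0.png",snapshot(n))
    print(n,camera_info(n))
print(camera_info("wrist")); print(arm.read_eef_rot(),arm.read_time())
E
```

```text
pics
scene {'fx': 501.56212724257534, 'fy': 501.56212724257534, 'cx': 317.3157520062548, 'cy': 232.00075273989853, 'R': array([[-0.00586426,  0.9998936 , -0.01335654],
       [ 0.77428171, -0.00391223, -0.63282899],
       [-0.63281391, -0.0140528 , -0.77417639]]), 't': array([-0.0172295 , -0.32507046,  1.41847355])}
top {'fx': 505.74015026108134, 'fy': 505.74015026108134, 'cx': 318.5179620716698, 'cy': 233.4442052950394, 'R': array([[-0.0140623 , -0.99948745,  0.02875925],
       [-0.99584636,  0.01141187, -0.09033162],
       [ 0.08995713, -0.02991007, -0.99549641]]), 't': array([0.01421902, 0.50830549, 1.13795943])}
{'fx': 371.64829954431775, 'fy': 371.64829954431775, 'cx': 325.2958510222696, 'cy': 231.27064691657307, 'T_tool_cam': array([[ 2.24703712e-04, -2.70461727e-01,  9.62730702e-01,
        -6.84228198e-02],
       [ 9.99999941e-01,  3.10670333e-04, -1.46125250e-04,
        -6.96218384e-05],
       [-2.59570581e-04,  9.62730678e-01,  2.70461781e-01,
        -6.98709065e-02],
       [ 0.00000000e+00,  0.00000000e+00,  0.00000000e+00,
         1.00000000e+00]])}
[-0.6952743  -0.12877363  0.69560096 -0.12708386] 0.1
```

View pics/top0.png

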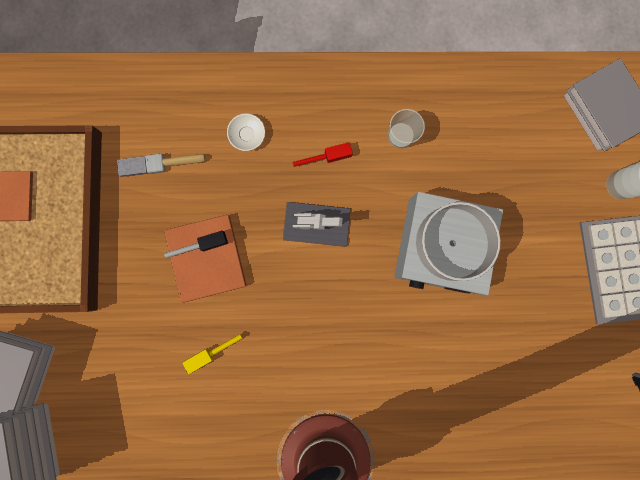

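View pics/scene0.png

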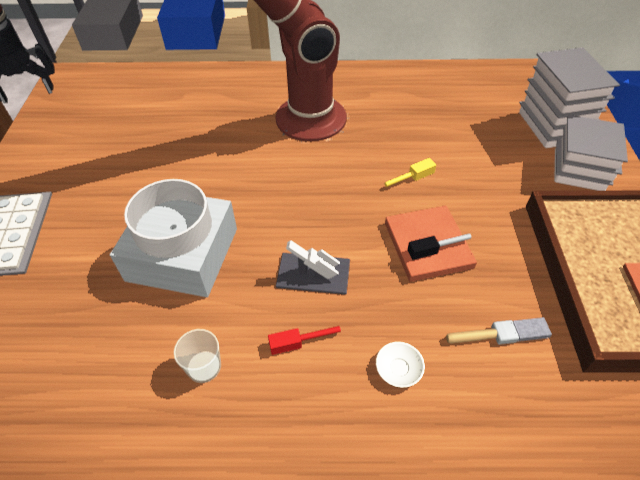

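Top view: the black probe lies on the brick with its head at (212,241) and tip at (166,255). The rest is at (318,222) and the bath port at (452,243). The lookalikes are red (339,153) and yellow (198,361), both lying on the table. The black one on the brick fits the description. Next I'll measure these and confirm in one enlarged crop.

```bash
cat > h.py <<'E'
import numpy as np, cv2
from station import arm, snapshot, camera_info
from scipy.spatial.transform import Rotation as Ro
def ray(n,uv):
    c=camera_info(n);d=np.array([(uv[0]-c["cx"])/c["fx"],(uv[1]-c["cy"])/c["fy"],1])
    return -c["R"].T@c["t"], c["R"].T@d
def onplane(n,uv,z):
    o,d=ray(n,uv); return o+d*(z-o[2])/d[2]
def proj(n,X):
    c=camera_info(n);p=c["R"]@np.array(X)+c["t"];return np.array([c["fx"]*p[0]/p[2]+c["cx"],c["fy"]*p[1]/p[2]+c["cy"]])
def quat(x,y):
    x=np.array(x,float);x/=np.linalg.norm(x);y=np.array(y,float);y-=x*(x@y);y/=np.linalg.norm(y)
    return Ro.from_matrix(np.c_[x,y,np.cross(x,y)]).as_quat()
def wray(uv,p,q):
    c=camera_info("wrist");a=np.array([uv[0]-c["cx"],uv[1]-c["cy"]]);r=np.hypot(*a);t=r/c["fx"]
    d=np.r_[np.sin(t)*a/max(r,1e-9),np.cos(t)];T=c["T_tool_cam"];R=Ro.from_quat(q).as_matrix()
    return np.array(p)+R@T[:3,3], R@T[:3,:3]@d
def wproj(X,p,q):
    c=camera_info("wrist");T=c["T_tool_cam"];R=Ro.from_quat(q).as_matrix()
    v=T[:3,:3].T@(R.T@(np.array(X)-p)-T[:3,3]);s=np.hypot(v[0],v[1]);t=np.arctan2(s,v[2])
    return np.array([c["cx"],c["cy"]])+c["fx"]*t*v[:2]/s
E
python3 - <<'E'
from h import *
np.set_printoptions(precision=4,suppress=True)
t=cv2.imread("pics/top0.png");s=cv2.imread("pics/scene0.png")
def blob(im,m,box,k=0):
    u0,v0,u1,v1=box;z=np.zeros(m.shape,np.uint8);z[v0:v1,u0:u1]=m[v0:v1,u0:u1]*255
    cs=cv2.findContours(z,0,1)[0];c=max(cs,key=cv2.contourArea);return c
dk=t.max(2)<45
c=blob(t,dk,(190,225,240,260));r=cv2.minAreaRect(c);print("head top",r,onplane("top",r[0],.053))
sd=s.max(2)<45
c=blob(s,sd,(395,225,450,265));r2=cv2.minAreaRect(c);print("head scene",r2,onplane("scene",r2[0],.045))
for n,box in(("top",(155,205,255,310)),):
    b=t.astype(int);m=(b[:,:,2]>150)&(b[:,:,1]<110)&(b[:,:,0]<90)
    c=blob(t,m,box);h=cv2.convexHull(c);r=cv2.minAreaRect(h);bp=cv2.boxPoints(r);print("brick",r);P=np.array([onplane(n,p,.025) for p in bp]);print(P,P.mean(0),np.linalg.norm(np.diff(P,axis=0),axis=1))
# rest plate: bluish dark grey
g=t.astype(int);m=(g.max(2)-g.min(2)<30)&(g.max(2)<110)&(g.max(2)>40)
c=blob(t,m,(275,195,358,252));h=cv2.convexHull(c);r=cv2.minAreaRect(h);bp=cv2.boxPoints(r)
P=np.array([onplane("top",p,.008) for p in bp]);print("rest",r,bp);print(P,P.mean(0),np.linalg.norm(np.diff(P,axis=0),axis=1))
# port hole
hs=cv2.inRange(t,(0,0,0),(110,110,110))>0
c=blob(t,hs,(440,232,465,255));M=cv2.moments(c);p=(M["m10"]/M["m00"],M["m01"]/M["m00"]);print("port top",p,cv2.contourArea(c),onplane("top",p,.095))
hs=cv2.inRange(s,(0,0,0),(110,110,110))>0
c=blob(s,hs,(160,215,186,238));M=cv2.moments(c);p=(M["m10"]/M["m00"],M["m01"]/M["m00"]);print("port scene",p,cv2.contourArea(c),onplane("scene",p,.095))
A=cv2.resize(t[195:305,155:360],None,fx=3.9,fy=3.9,interpolation=2);B=cv2.resize(s[200:300,265:480],None,fx=3.7,fy=3.7)[:, :799]
w=max(A.shape[1],B.shape[1]);A=cv2.resize(A,(640,300));B=cv2.resize(s[200:300,265:480],(640,298));cv2.imwrite("pics/crop1.png",np.vstack([A,B]))
E
```

```text
head top ((212.19998168945312, 240.3999786376953), (13.674993515014648, 27.79111671447754), 72.89727020263672) [0.4929 0.2449 0.053 ]
head scene ((423.0000305175781, 247.50003051757812), (16.97749137878418, 30.316951751708984), 75.96376037597656) [0.5003 0.2449 0.045 ]
brick ((203.12741088867188, 274.0879821777344), (62.21845626831055, 100.26856231689453), 86.33221435546875)
[[0.4835 0.3874 0.025 ]
 [0.4954 0.1616 0.025 ]
 [0.3548 0.1529 0.025 ]
 [0.344  0.3764 0.025 ]] [0.4194 0.2695 0.025 ] [0.2261 0.1408 0.2237]
rest ((316.4000244140625, 223.70001220703125), (64.06709289550781, 37.94823455810547), 6.009006023406982) [[282.5562 239.2164]
 [286.5288 201.4767]
 [350.2439 208.1836]
 [346.2713 245.9233]]
[[ 0.4973  0.0908  0.008 ]
 [ 0.5855  0.0809  0.008 ]
 [ 0.5683 -0.0678  0.008 ]
 [ 0.4799 -0.0568  0.008 ]] [0.5328 0.0118 0.008 ] [0.0888 0.1497 0.089 ]
port top (451.4492753623188, 242.95652173913044) 11.5 [ 0.478  -0.2776  0.095 ]Traceback (most recent call last):
  File "<stdin>", line 22, in <module>
  File "<stdin>", line 6, in blob
ValueError: max() iterable argument is empty
```

Run:
```python
from h import *
np.set_printoptions(precision=4,suppress=True)
t=cv2.imread("pics/top0.png");s=cv2.imread("pics/scene0.png")
print("port scene",onplane("scene",(173,227),.095))
d=np.array([.1155,.9933,0]);n=np.array([d[1],-d[0],0])
# scene base plate corners predicted
o=np.array([.5328,.0118,0])
for z in(np.array([0,0,.075]),np.array([.0566*d[0],.0566*d[1],.018])):print("proj",proj("scene",o+z),proj("top",o+z))
print("tip",onplane("top",(166,255),.04),"head",onplane("top",(212.2,240.4),.052))
A=cv2.resize(t[195:305,155:360],(640,300));B=cv2.resize(s[200:300,265:480],(640,298));cv2.imwrite("pics/crop1.png",np.vstack([A,B]))
# IK chain check
u=np.array([0,0,1.])
q0=quat(-u,[1,.3,0]);print(arm.ik([.49,.245,.2],q0))
for sg in(1,-1):
  d=sg*np.array([.1155,.9933,0]);nrm=(d+u)/2**.5
  a=(d-u)/2**.5
  S=o+[0,0,.075]; H=S-a*.03
  for y in (1,-1):
    yy=y*np.cross(d,u)
    print(sg,y,"lay",arm.ik(H+nrm*(.06),quat(-nrm,yy)),"re",arm.ik(S-a*.095,quat(a,yy)))
```

```text
port scene [ 0.4826 -0.2789  0.095 ]
proj [312.6305 251.5903] [317.193  220.2772]
proj [339.6868 270.1847] [292.1439 220.5934]
tip [0.4625 0.3496 0.04  ] head [0.493 0.245 0.052]
[-0.055   0.6843 -0.7189  1.8285  0.5854  0.8533 -0.7705]
1 1 lay [-0.5101  0.8392  0.2154  1.8063  0.6448  1.0024 -0.9425] re [ 0.7909  0.8991 -0.6927  1.8924 -0.411   0.6661  0.5072]
1 -1 lay [ 0.2273  1.1541 -1.1518  1.7813  1.265   1.8892  1.6442] re [ 0.2475  0.7988  0.1912  1.9105 -1.065   1.0816 -2.0158]
-1 1 lay [ 0.1875  0.7927  0.1542  1.9431 -1.1253  1.0198 -2.0275] re [ 0.1446  1.1629 -1.1518  1.7157  1.2312  1.914   1.6273]
-1 -1 lay [ 0.7234  0.9034 -0.7124  1.9255 -0.4503  0.583   0.4867] re [-0.5455  0.8496  0.1684  1.7398  0.612   1.0894 -0.9602]
```

View pics/crop1.png

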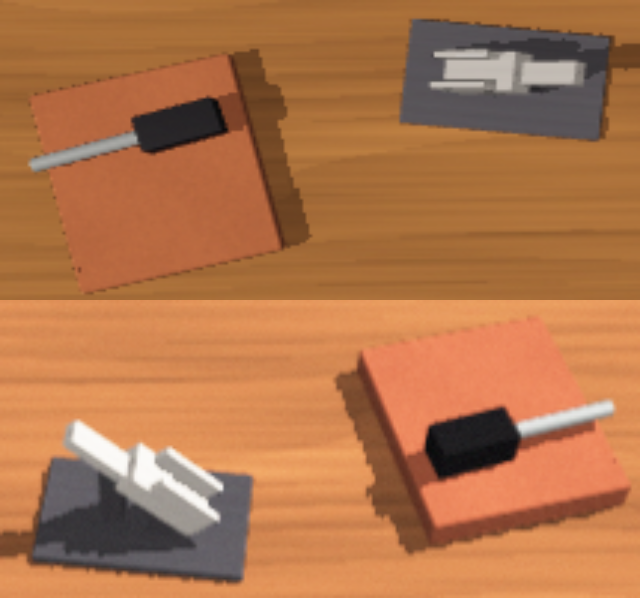

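The crop confirms it. The black probe on the brick has its tip toward +y, and the rest's channel (low end) is also toward +y. The seat should project to (317,220) in the top view, which is where the step appears. Now I'll hover and take a close look.

```bash
cat >> h.py <<'E'
U=np.array([0,0,1.]);D=np.array([.1155,.9933,0]);D/=np.linalg.norm(D)
NR=(D+U)/2**.5;A=(D-U)/2**.5;JY=np.cross(D,U);SEAT=np.array([.5328,.0118,.075])
PORT=np.array([.479,-.278,.095])
def shot(name):
    p,q=arm.read_tool_pos(),arm.read_eef_rot();im=snapshot("wrist");cv2.imwrite(f"pics/{name}.png",im)
    np.savez(f"pics/{name}.npz",p=p,q=q);return im,np.array(p),np.array(q)
def wplane(uv,p,q,z):
    o,d=wray(uv,p,q);return o+d*(z-o[2])/d[2]
E
python3 - <<'E'
from h import *
np.set_printoptions(precision=4,suppress=True)
P=np.array([-.28,.96,0]);q=quat(-U,np.cross(P,U))
arm.movep([.493,.245,.30],q);arm.line_to([.493,.245,.19],.25)
im,p,q=shot("w1");print(p,q,arm.read_time(),arm.read_joint_positions())
for X in([.493,.245,.055],[.4625,.3496,.04]):print(wproj(X,p,q))
E
```

```text
[0.4934 0.2456 0.1908] [ 0.4249  0.5658 -0.4237  0.5655] 3.8667 [ 0.0776  0.8013 -0.9853  1.8235  0.8079  0.9753 -0.9762]
[321.6998 251.2504]
[321.7158  63.274 ]
```

View pics/w1.png

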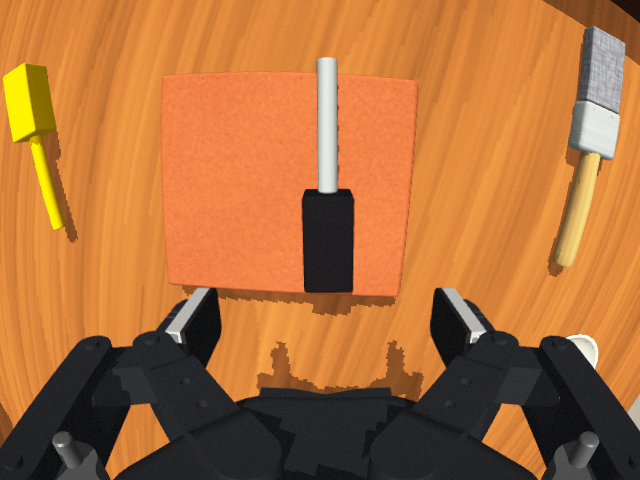

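Wrist view: the head's top face spans rows ~200–292 and cols 303–353 (centre about (328,246)), with the tip at (326,60). The probe is well aligned with the tool. Computing the position and grasping.

Run:
```python
from h import *
np.set_printoptions(precision=4,suppress=True)
d=np.load("pics/w1.npz");p,q=d["p"],d["q"]
f=wplane((328,200),p,q,.055);b=wplane((328.5,292),p,q,.055);tip=wplane((326.5,60),p,q,.040)
print(f,b,np.linalg.norm(f-b),tip,np.linalg.norm(tip-f))
ax=(tip-b)*[1,1,0];L=np.linalg.norm(ax);ax/=L;print(L,ax)
c=(f+b)/2
print("head",c)
q=quat(-U,np.cross(ax,U))
g=np.array([c[0],c[1],.047+.054])
arm.line_to(g+[0,0,.05],.2,ori=q)
arm.line_to(g,.08)
print(arm.read_tool_pos(),arm.read_ft_force())
arm.move_gripper(0.0,60);print(arm.read_opening(),arm.read_ft_force(),arm.read_tool_pos())
arm.line_to(g+[0,0,.15],.2)
im,p,q=shot("w2");print(arm.read_opening(),arm.read_ft_force(),arm.read_time(),arm.read_joint_positions())
```

```text
[0.488 0.275 0.055] [0.5042 0.2211 0.055 ] 0.05622373420817584 [0.4646 0.3523 0.04  ] 0.0821537795331434
0.13699642946619314 [-0.2887  0.9574 -0.    ]
head [0.4961 0.2481 0.055 ]
[0.4961 0.2484 0.1011] [-0.112   0.3346  0.1962]
0.3371760713324433 [0.4955 0.1949 3.207 ] [0.4962 0.2483 0.1014]
0.33992858906207085 [ 0.9588 -0.5501 -2.2832] 6.4917 [ 0.1083  0.74   -1.0463  1.7551  0.7191  1.0878 -0.894 ]
```

View pics/w2.png

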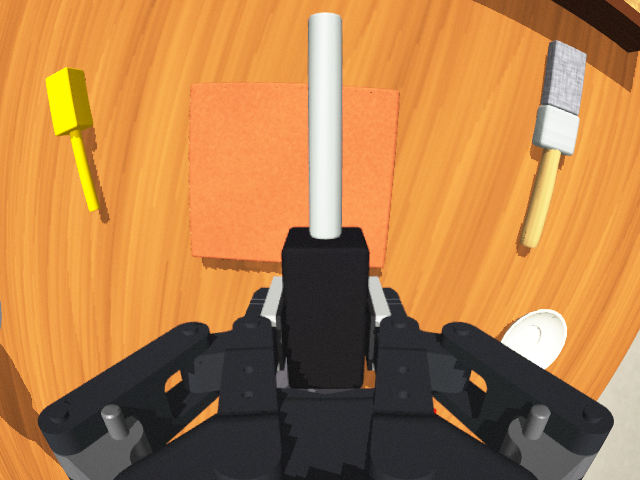

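The probe is held squarely by the head, with the stem at cols 309–342 and tip at row 14. Next I'll find the tip in the tool frame, then lay the probe in the rest.

Run:
```python
from h import *
np.set_printoptions(precision=4,suppress=True)
d=np.load("pics/w2.npz");p,q=d["p"],d["q"];R=Ro.from_quat(q).as_matrix()
def tx(uv,x):
    o,v=wray(uv,p,q);o=R.T@(o-p);v=R.T@v;return o+v*(x-o[0])/v[0]
t=tx((325,14.5),.059);f=tx((326,250),.046);b=tx((326,387),.046);print(t,f,b)
zs=(t[2]+.080); print("zs",zs)
zs=float(np.clip(zs,-.036,-.024))
q=quat(-NR,JY);Rt=Ro.from_quat(q).as_matrix()
def tcp(S):return S-Rt@np.array([.061,0,zs])
S=SEAT-A*.004
arm.movep(tcp(S+NR*.10),q);print(arm.read_time(),arm.read_tool_pos(),arm.read_ft_force())
F0=np.array(arm.read_ft_force())
arm.line_to(tcp(S+NR*.02),.12)
for h in(.012,.006,.003,.0015,.0005):
    arm.line_to(tcp(S+NR*h),.04);F=np.array(arm.read_ft_force())-F0;print(h,F@NR,F@A,F@JY)
    if F@NR>4:break
cv2.imwrite("pics/s3.png",cv2.resize(snapshot("scene")[180:310,240:420],None,fx=4,fy=4));
im,_,_=shot("w3")
a=cv2.imread("pics/s3.png");cv2.imwrite("pics/m3.png",cv2.resize(np.hstack([cv2.resize(a,(560,405)),cv2.resize(im,(540,405))]),(800,295)))
print(arm.read_time(),arm.read_opening())
```

```text
[ 0.059   0.0013 -0.1094] [ 0.046   0.0016 -0.0302] [0.046  0.0017 0.0263]
zs -0.029436255445970602
7.275 [0.5429 0.1026 0.2118] [ 0.2385  0.0549 -1.3431]
0.012 -0.12148001391192462 -0.1534283120979241 0.6467180614053935
0.006 0.017763154697148842 0.6702107751641757 0.0846611951331227
0.003 -0.22710483221026412 0.1513245708943694 -0.47213179387527027
0.0015 -0.7299402450998094 0.90206637798357 -0.5575299333766535
0.0005 1.2426697392335453 -0.8661959575987584 -0.9278551968087041
9.5917 0.3383287633274984
```

View pics/m3.png

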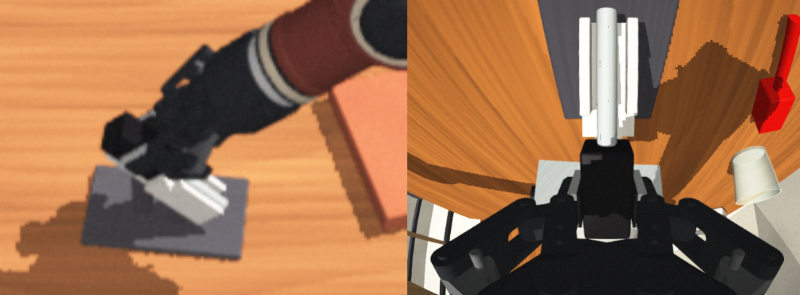

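The stem lies centred between the channel walls (cols ~580–637, stem ~606). There's no contact yet, so I'll lower until I feel the ledge, then slide down to the step, release and look.

Run:
```python
from h import *
np.set_printoptions(precision=4,suppress=True)
p=np.array(arm.read_tool_pos());F0=np.array(arm.read_ft_force())
for k in range(1,7):
    p=p-NR*.0008;arm.line_to(p,.03);F=np.array(arm.read_ft_force())-F0;print("dn",k,F@NR,F@A)
    if F@NR>4:break
F1=np.array(arm.read_ft_force())
for k in range(1,9):
    p=p+A*.0008;arm.line_to(p,.03);F=np.array(arm.read_ft_force())-F1;print("sl",k,F@NR,F@A)
    if F@A<-5:break
arm.move_gripper(1.0);arm.pause(.3)
arm.line_to(p+NR*.11,.25)
im,pp,q=shot("w4");print(arm.read_time(),arm.read_ft_force())
s=snapshot("scene");cv2.imwrite("pics/s4.png",s);t=snapshot("top");cv2.imwrite("pics/t4.png",t)
cv2.imwrite("pics/m4.png",np.hstack([cv2.resize(im,(400,300)),cv2.resize(t[190:260,270:365],(400,300))]))
```

```text
dn 1 4.681849677595283 -1.8684983050761714
sl 1 0.06154620585409054 -1.0185700947654344
sl 2 0.8801751595377485 -1.1640909206207188
sl 3 -0.282455080809099 -1.4996477446857441
sl 4 -0.2094794657829131 -1.4937285048497666
sl 5 0.9464230128190715 -1.1431828179489871
sl 6 2.0891160137785705 -2.5662696380070105
sl 7 2.161776620154075 -3.925104469486462
sl 8 2.131027550829361 -6.135403591342627
13.375 [-0.0675 -0.8894  0.0176]
```

View pics/m4.png

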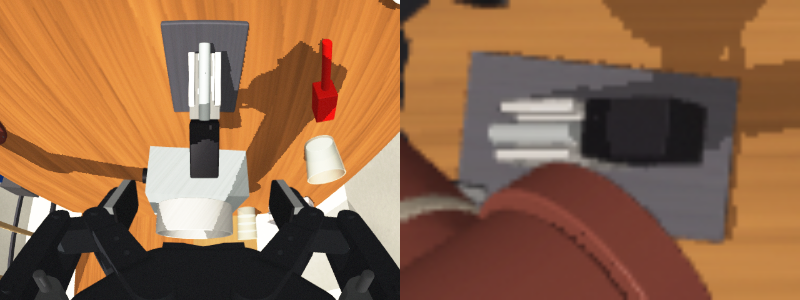

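The probe is seated in the rest: stem in the channel, head on the ledge, released, with the gripper clear. Now the regrasp along the axis from behind the head.

Run:
```python
from h import *
np.set_printoptions(precision=4,suppress=True)
q=quat(A,JY);S=SEAT+A*.001-NR*.0005
print(arm.read_joint_positions())
arm.movep(SEAT+np.array([0,-.02,.25]),quat(-U,JY));print(arm.read_joint_positions(),arm.read_time())
arm.movep(S-A*.20,q);print(arm.read_joint_positions(),arm.read_time())
F0=np.array(arm.read_ft_force())
im,_,_=shot("w5")
arm.line_to(S-A*.13,.12);print(np.array(arm.read_ft_force())-F0)
s=snapshot("scene")
cv2.imwrite("pics/m5.png",np.hstack([cv2.resize(im,(400,300)),cv2.resize(s[150:300,130:330],(400,300))]))
```

```text
[-0.1633  0.825  -0.5683  1.6399  0.8949  1.5716 -1.2112]
[ 0.5538  0.5486 -0.9128  1.7175  0.4764  1.1174 -0.6201] 14.2667
[ 1.1071  0.9974 -1.1427  1.7809  0.1086  0.8817  0.0062] 14.9167
[ 0.9972 -1.7716 -0.802 ]
```

View pics/m5.png

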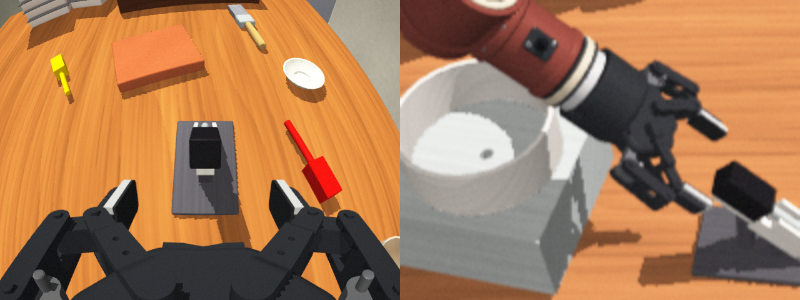

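The gripper is on the axis with the head at about (205,148) in the left half, centred between the fingers, and the wrist is above the guard. Closing in.

Run:
```python
from h import *
np.set_printoptions(precision=4,suppress=True)
S=SEAT+A*.001-NR*.0005
F0=np.array(arm.read_ft_force())
arm.line_to(S-A*.089,.08);print(np.array(arm.read_ft_force())-F0,arm.read_tool_pos())
arm.move_gripper(0.0,60);print(arm.read_opening(),np.array(arm.read_ft_force())-F0)
p=np.array(arm.read_tool_pos())
arm.line_to(p+NR*.05,.08);print(arm.read_opening(),np.array(arm.read_ft_force())-F0)
arm.line_to(p+NR*.09+[0,0,.08],.2)
print(arm.read_joint_positions(),arm.read_time())
# candidates at port hover
for a in np.arange(-180,180,30):
    y=[np.cos(np.radians(a)),np.sin(np.radians(a)),0]
    j=arm.ik(PORT+[0,0,.089+.16],quat(-U,y));j2=arm.ik(PORT+[0,0,.089],quat(-U,y))
    print(a,None if j is None else np.array(j),j2 is not None)
im,_,_=shot("w6")
```

```text
[-0.3043  1.3072  0.5279] [ 0.5258 -0.0505  0.137 ]
0.34386672956174336 [-0.7752 -1.6131  1.9473]
0.3456028455137994 [-0.8269  1.0708 -1.7511]
[ 0.9238  0.8583 -1.1999  1.8442  0.0173  0.7425 -0.1742] 18.4417
-180 [ 0.5928  0.4302 -0.1589  1.6444  0.0752  1.073  -2.7294] True
-150 [ 0.5731  0.4288 -0.1295  1.645   0.0612  1.0717 -2.1921] True
-120 [ 0.6207  0.4325 -0.2009  1.6435  0.0952  1.0752 -1.7019] True
-90 [ 0.946   0.5079 -0.7213  1.6334  0.3616  1.1383 -1.4371] True
-60 [ 1.0193  0.5445 -0.8568  1.6313  0.4392  1.1699 -0.9882] True
-30 [ 1.0272  0.5492 -0.8722  1.631   0.4482  1.174  -0.4733] True
0 [ 1.0874  0.5921 -0.9981  1.6294  0.5245  1.2127 -0.0229] True
30 [ 1.1621  0.6735 -1.1885  1.6274  0.6463  1.2906  0.3843] True
60 [ 1.2034  0.7522 -1.3374  1.6264  0.7453  1.3711  0.8135] True
90 [ 1.1481  0.6544 -1.148   1.6278  0.6198  1.2718  1.4568] True
120 [ 1.2043  0.7545 -1.3413  1.6264  0.748   1.3735  1.8582] True
150 [-0.1634  0.6463  1.1357  1.667  -0.6168  1.2352 -2.5556] True
```

View pics/w6.png

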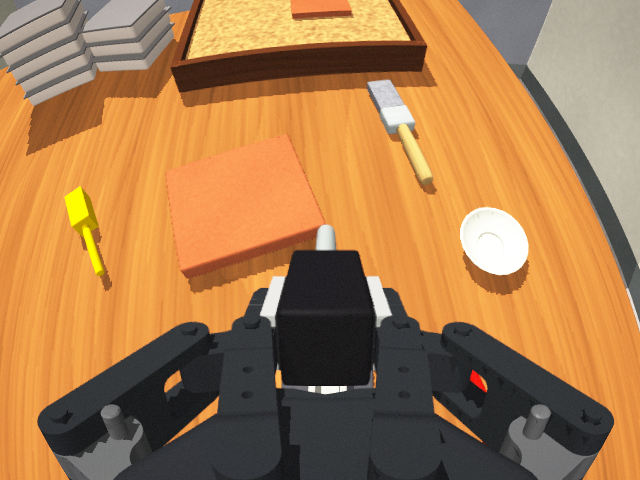

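The grasp along the axis is good: stem end at (326,230), head centred. Now upright, over the port, then down until the tip is just above it for a close look at tip against hole.

Run:
```python
from h import *
np.set_printoptions(precision=4,suppress=True)
d=np.load("pics/w6.npz");print("tip pred",wproj(d["p"]+Ro.from_quat(d["q"]).as_matrix()@[.169,0,-.006],d["p"],d["q"]))
q=quat(-U,[1,0,0])
arm.movep([.53,-.03,.39],q);arm.movep([PORT[0],PORT[1],.37],q)
print(arm.read_time())
arm.line_to([PORT[0],PORT[1],.095+.169+.022],.15)
F0=np.array(arm.read_ft_force());np.save("F0.npy",F0)
im,p,q=shot("w7");print(p,F0,arm.read_time(),"tip",wproj(p+[0,0,-.169],p,q),"port",wproj([p[0],p[1],.095],p,q))
cv2.imwrite("pics/w7c.png",cv2.resize(im[150:350,220:430],None,fx=3,fy=3,interpolation=cv2.INTER_CUBIC))
```

```text
tip pred [323.5924 224.3456]
20.05
[ 0.48   -0.2772  0.287 ] [ 0.5152  0.9387 -1.4779] 20.8083 tip [322.9052 234.7015] port [323.0435 225.83  ]
```

View pics/w7c.png

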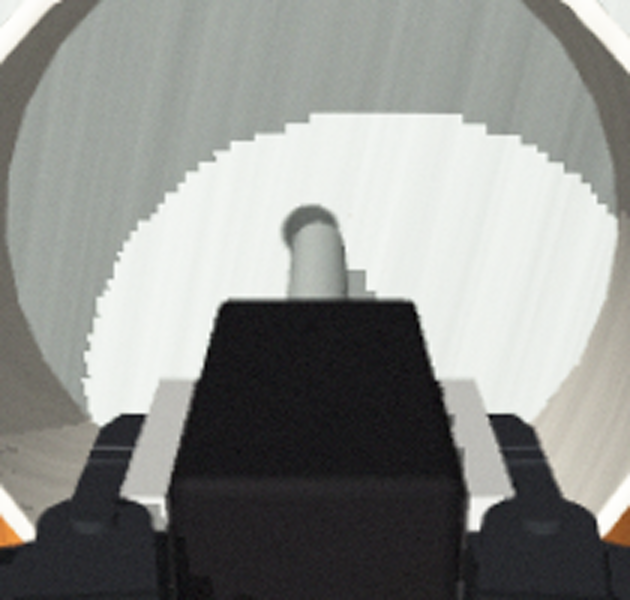

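Run:
```python
from h import *
np.set_printoptions(precision=2,suppress=True,linewidth=200)
d=np.load("pics/w7.npz");p,q=d["p"],d["q"];im=cv2.imread("pics/w7.png").mean(2)
T=p+[0,0,-.169];P=np.array([p[0],p[1],.095])
print("tip top",wproj(T+[0,.006,0],p,q),"tip L/R",wproj(T+[-.006,0,0],p,q),wproj(T+[.006,0,0],p,q))
print("hole top",wproj(P+[0,.00675,0],p,q),"L/R",wproj(P+[-.00675,0,0],p,q),wproj(P+[.00675,0,0],p,q))
print(wproj(P+[.001,0,0],p,q)-wproj(P,p,q),wproj(P+[0,.001,0],p,q)-wproj(P,p,q))
print("cols 308..346");
for r in range(214,250,1):print(r,im[r,310:342].astype(int))
```

```text
tip top [322.91 225.98] tip L/R [313.89 234.69] [331.92 234.71]
hole top [323.05 216.77] L/R [313.74 225.82] [332.35 225.84]
[1.38 0.  ] [ 0.   -1.33]
cols 308..346
214 [241 239 240 240 239 239 238 239 239 237 237 238 237 238 239 239 239 238 238 239 238 238 236 236 237 236 236 237 239 240 241 238]
215 [239 239 241 240 240 238 238 238 239 239 237 238 239 239 240 239 239 239 240 239 238 238 236 236 237 236 235 237 239 240 240 238]
216 [240 240 241 241 239 238 237 238 237 238 238 239 238 239 238 240 238 237 239 238 238 236 235 236 237 236 236 238 239 240 240 238]
217 [240 239 240 240 239 238 238 238 239 236 233 233 233 233 232 233 232 236 238 239 237 236 238 237 238 236 236 237 241 241 239 239]
218 [239 240 240 240 239 238 237 238 237 233 194 191 178 166 166 170 177 221 236 238 237 235 237 235 237 237 235 238 240 240 238 237]
219 [239 240 239 240 238 238 238 230 190 146 124 120 112 111 113 112 127 152 184 220 232 237 236 236 237 237 236 238 240 240 238 237]
220 [239 239 240 240 238 238 223 174 135 108 109 107 105 107 107 108 111 110 131 160 201 229 236 236 236 236 238 240 241 238 238 23
[... 3188 characters left out ...]
3 100 144 158 159 160 157 160]
245 [237 238 238 238 237 214 174 168 171 180 183 185 182 184 182 180 178 174 170 155 156 148 141 128 116  98 144 155 158 158 157 163]
246 [239 239 238 237 236 211 175 169 172 177 183 185 187 184 184 178 179 173 166 159 156 147 137 126 111  94 143 156 157 155 155 163]
247 [238 238 237 237 238 200 165 169 174 180 185 186 188 184 183 179 177 172 168 162 159 151 138 124  96  99 146 158 159 160 155 157]
248 [237 238 238 237 236 204 165 168 173 179 184 185 189 185 182 182 178 172 170 165 156 148 140 127 111 101 144 161 157 158 156 159]
249 [176 174 176 176 171 145 117 117 117 121 125 129 128 125 121 124 123 117 117 110 106 101  94  88  80  73  90 101 108 109 110 111]
```

Measured from the edges: the hole is 18.6 px wide (13.5 mm), centred at col 323.0 with top at row 218.0. The stem end is at col 325.3 with top at row 223.9. The tip needs to move about (−1.6, −2.3) mm. I'll also check the tool tilt, then look again from closer.

Run:
```python
from h import *
np.set_printoptions(precision=4,suppress=True,linewidth=200)
d=np.load("pics/w7.npz");p,q=d["p"],d["q"]
R=Ro.from_quat(arm.read_eef_rot()).as_matrix();print("tool x then",Ro.from_quat(q).as_matrix()[:,0],"now",R[:,0],arm.read_tool_pos(),p)
zt=p[2]-.169
t=wplane((325.3,223.9),p,q,zt)-[0,.006,0];h=wplane((323.0,218.0),p,q,.095)-[0,.00675,0];print(t,h,h-t)
dl=(h-t)[:2]
pn=np.array([p[0]+dl[0],p[1]+dl[1],.095+.169+.007])
arm.line_to(pn,.05,ori=quat(-U,[1,0,0]));arm.pause(.3)
im,p,q=shot("w8");g=im.mean(2);print(p,Ro.from_quat(q).as_matrix()[:,0],arm.read_ft_force(),arm.read_time())
P=np.array([p[0],p[1],.095]);print("hole top",wproj(P+[0,.00675,0],p,q),"c",wproj(P,p,q))
for r in range(214,242):print(r,g[r,310:342].astype(int))
cv2.imwrite("pics/w8c.png",cv2.resize(im[190:265,290:365],None,fx=6,fy=6,interpolation=cv2.INTER_NEAREST))
```

```text
tool x then [ 0.0021 -0.0003 -1.    ] now [ 0.0028 -0.0008 -1.    ] [ 0.4801 -0.2774  0.2874] [ 0.48   -0.2772  0.287 ]
[ 0.4816 -0.2758  0.118 ] [ 0.48   -0.2781  0.095 ] [-0.0016 -0.0023 -0.023 ]
[ 0.4785 -0.2795  0.2712] [ 0.0004 -0.0001 -1.    ] [ 1.4798  0.0093 -1.7913] 21.6083
hole top [323.3638 222.2348] c [323.3748 231.8002]
214 [241 242 241 239 240 240 241 239 238 237 239 239 238 237 238 238 239 240 238 239 239 239 240 240 239 237 235 235 237 237 237 236]
215 [241 242 239 240 240 240 240 238 238 237 239 239 238 239 237 238 238 238 240 239 239 239 239 239 238 236 236 236 237 237 236 236]
216 [241 242 240 241 241 240 239 239 238 238 239 238 237 238 237 238 240 239 240 239 239 239 238 238 236 237 236 237 237 236 236 237]
217 [241 240 240 239 240 240 239 238 239 238 240 238 239 238 239 238 239 239 238 239 238 239 239 237 237 236 236 236 236 237 235 238]
218 [242 240 239 239 240 240 240 238 237 238 238 238 238 237 238 239 239 240 238 238 238 238 238 237 235 236 236 238 237 236 235 238]
219 [240 238 239 239 240 240 240 238 239 238 238 237 238 238 238 238 240 240 239 239 238 238 23
[... 2286 characters left out ...]
8 124 146 156 208 239 238 237]
237 [241 239 239 238 238 238 214 164 164 176 182 182 184 187 182 178 174 173 167 161 156 145 136 123 108 121 148 157 208 239 237 237]
238 [240 239 238 238 238 238 210 152 166 174 181 181 184 184 181 180 176 172 166 161 153 148 132 123 111 113 148 158 210 239 237 236]
239 [240 240 238 238 237 237 209 156 169 175 182 184 186 185 184 180 175 171 166 163 154 146 137 123 110 116 150 158 207 239 237 237]
240 [240 239 237 237 238 225 187 159 166 175 181 185 184 182 183 180 172 170 166 159 156 149 134 123 113 117 151 157 206 237 237 238]
241 [239 238 238 238 237 226 190 159 171 175 179 186 184 184 181 180 177 170 167 160 156 146 134 124 112 121 154 161 162 198 237 238]
```

View pics/w8c.png

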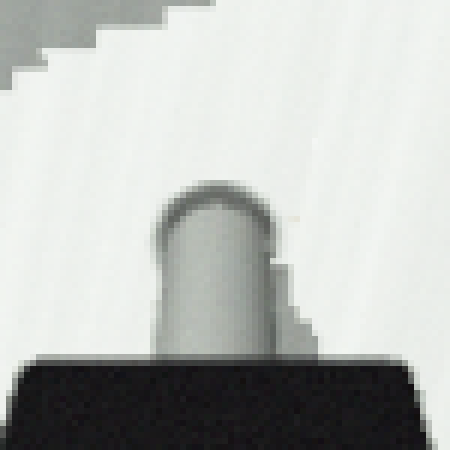

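The stem end now sits concentric with the hole (hole centre col ~325.6, tip 325.3), leaving a sub-millimetre residual. I'll correct that and lower with force checks.

```bash
cat > ins.py <<'E'
from h import *
np.set_printoptions(precision=4,suppress=True,linewidth=200)
d=np.load("pics/w8.npz");p,q=d["p"],d["q"]
t=wplane((325.3,223.9),p,q,p[2]-.169)-[0,.006,0];h=wplane((325.6,220.2),p,q,.095)-[0,.00675,0];print("delta",h-t)
c=p+np.r_[(h-t)[:2],0];qd=quat(-U,[1,0,0])
arm.line_to(c,.03,ori=qd);arm.pause(.2);F0=np.array(arm.read_ft_force())
ofs=[(0,0)]+[(r*np.cos(a),r*np.sin(a)) for r in(.0006,.0012) for a in np.arange(0,6.28,np.pi/4)]
ok=False
for o in ofs:
    b=c+np.r_[o,0];z=.271
    while z>.256:
        z-=.0015;arm.line_to([b[0],b[1],z],.03)
        F=np.array(arm.read_ft_force())-F0
        if F[2]>6:break
    print(np.array(o)*1e3,z,F,arm.read_time())
    if z<=.2562:ok=True;break
    arm.line_to([b[0],b[1],.268],.04)
    if arm.read_time()>38:break
print(ok,arm.read_tool_pos(),Ro.from_quat(arm.read_eef_rot()).as_matrix()[:,0],arm.read_opening())
E
python3 ins.py
```

```text
delta [ 0.0002 -0.     -0.0072]
[0. 0.] 0.256 [ 0.7596 -2.4045 -0.7762] 24.5583
True [ 0.4787 -0.2797  0.2559] [ 0.0001 -0.0002 -1.    ] 0.3440770723968557
```

The tip entered at the first try. Lowering to the seat, watching the force.

Run:
```python
from h import *
np.set_printoptions(precision=3,suppress=True,linewidth=200)
p=np.array(arm.read_tool_pos());F0=np.array(arm.read_ft_force());print(F0)
x,y,z=.4787,-.2797,.256
while z>.175:
    z-=.008 if z>.196 else .001
    arm.line_to([x,y,z],.06);F=np.array(arm.read_ft_force())-F0
    print(round(z,4),F,np.round(arm.read_wrist_torque(),2),round(arm.read_time(),2))
    lat=np.linalg.norm(F[:2])
    if lat>5: x+=np.clip(F[0]*5e-5,-4e-4,4e-4);y+=np.clip(F[1]*5e-5,-4e-4,4e-4)
    if F[2]>10 or lat>25:break
print(arm.read_tool_pos(),arm.read_opening())
im,_,_=shot("w9");s=snapshot("scene");cv2.imwrite("pics/m9.png",np.hstack([cv2.resize(im[140:400,150:500],(400,300)),cv2.resize(s[130:300,100:260],(400,300))]))
```

```text
[ 0.47  -1.826 -1.775]
0.248 [ 0.082  0.012 -0.778] [-0.64 -0.2  -0.  ] 24.84
0.24 [-0.039  0.129 -0.672] [-0.68 -0.11  0.03] 25.12
0.232 [ 0.701 -0.584 -1.08 ] [-0.71 -0.16  0.02] 25.41
0.224 [-0.044 -0.279 -0.74 ] [-0.81 -0.19 -0.03] 25.69
0.216 [-0.011 -0.637 -0.965] [-0.81 -0.24  0.02] 25.98
0.208 [-0.304 -1.642 -1.153] [-0.88 -0.22  0.03] 26.26
0.2 [ 0.524 -1.467 -1.84 ] [-0.97 -0.27  0.03] 26.54
0.192 [ 0.405 -1.934 -1.613] [-1.02 -0.3   0.04] 26.82
0.191 [ 0.738 -3.1   -1.423] [-1.01 -0.32 -0.01] 27.07
0.19 [ 0.574 -2.599  1.337] [-1.04 -0.18 -0.04] 27.32
0.189 [ 0.427 -1.414  2.326] [-1.05 -0.12 -0.  ] 27.57
0.188 [ 0.793 -3.655  2.003] [-1.14 -0.21 -0.01] 27.82
0.187 [ 0.15  -3.568  1.159] [-1.15 -0.29 -0.02] 28.07
0.186 [ 0.612 -1.993  0.321] [-1.16 -0.28  0.02] 28.32
0.185 [-0.25  -2.476  1.482] [-1.17 -0.29  0.03] 28.57
0.184 [ 0.53  -4.68   1.856] [-1.24 -0.29  0.02] 28.82
0.183 [-0.514 -3.388  7.472] [-1.14  0.16 -0.02] 29.07
0.182 [-2.907 -2.533 13.59 ] [-0.96  0.56 -0.01] 29.32
[ 0.479 -0.28   0.184] 0.34341615727056335
```

View pics/m9.png

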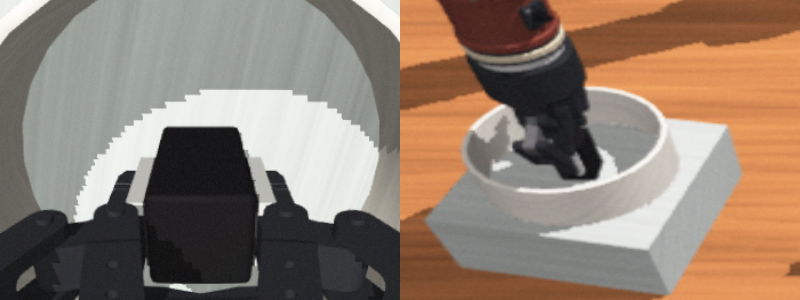

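The head reached the bath's top at the expected height (TCP 0.184, contact about 13 N). Releasing with a part opening and rising straight up.

Run:
```python
from h import *
np.set_printoptions(precision=4,suppress=True,linewidth=200)
p=np.array(arm.read_tool_pos())
arm.move_gripper(0.65);arm.pause(.3);print(arm.read_opening(),arm.read_ft_force())
arm.line_to([p[0],p[1],p[2]+.09],.1)
arm.line_to([p[0],p[1],.40],.2);arm.pause(.3)
im,p,q=shot("w10");print(p,arm.read_ft_force(),arm.read_time())
for n,X in(("base",.095),("top",.155)):print(n,wproj([p[0],p[1],X],p,q))
s=snapshot("scene");t=snapshot("top");cv2.imwrite("pics/s10.png",s);cv2.imwrite("pics/t10.png",t)
cv2.imwrite("pics/m10.png",np.hstack([cv2.resize(im[100:400,150:500],(400,343)),cv2.resize(s[130:300,100:260],(400,343))]))
```

```text
0.6497392935087886 [ 0.1792 -0.2394  0.686 ]
[ 0.4786 -0.2798  0.3991] [-0.6438  0.5544 -0.0341] 32.3
base [324.5513 197.9864]
top [324.2945 210.6687]
```

The viewer's limit is reached, so I'll do the final checks numerically: head-top size and position at z = 0.155, and the bystanders before against after.

Run:
```python
from h import *
np.set_printoptions(precision=4,suppress=True,linewidth=200)
d=np.load("pics/w10.npz");p,q=d["p"],d["q"];im=cv2.imread("pics/w10.png").max(2)
m=np.zeros(im.shape,np.uint8);m[150:290,260:390]=(im[150:290,260:390]<60)*255
for c in sorted(cv2.findContours(m,0,1)[0],key=cv2.contourArea)[-2:]:
    x,y,w,h=cv2.boundingRect(c);print("dark",x,y,w,h,cv2.contourArea(c))
    ys=np.array([(np.ptp(np.where(m[r,x:x+w])[0]),r) for r in range(y,y+h,3) if m[r,x:x+w].any()]);print(ys.tolist())
    bot=y+h
print("pred top face corners", [wproj([p[0]+a,p[1]+b,.155],p,q) for a in(-.015,.015) for b in(.015,-.015)],"base +y edge",wproj([p[0],p[1]+.015,.095],p,q))
a,b=cv2.imread("pics/top0.png"),cv2.imread("pics/t10.png")
a2,b2=cv2.imread("pics/scene0.png"),cv2.imread("pics/s10.png")
for n,(u0,v0,u1,v1) in dict(dish=(222,108,270,155),tub=(385,105,430,150),brush=(112,145,210,180),red=(288,138,360,170)).items():
    D=cv2.absdiff(a[v0:v1,u0:u1],b[v0:v1,u0:u1]).max(2);print(n,"top changed",(D>40).sum())
for n,(u0,v0,u1,v1) in dict(dish=(370,340,430,392),tub=(170,328,225,385),brush=(442,312,556,350)).items():
    D=cv2.absdiff(a2[v0:v1,u0:u1],b2[v0:v1,u0:u1]).max(2);print(n,"scene changed",(D>40).sum())
g=b2.max(2);mm=np.zeros(g.shape,np.uint8);mm[170:240,130:215]=(g[170:240,130:215]<50)*255
c=cv2.findContours(mm,0,1)[0];print([cv2.boundingRect(k) for k in c if cv2.contourArea(k)>20])
X=[.4785,-.2795]
print("scene pred",[proj("scene",[X[0]+i,X[1]+j,k]) .round(0)for i in(-.015,.015) for j in(-.015,.015) for k in(.095,.155)])
```

```text
dark 310 184 34 41 1256.0
[[27, 184], [29, 187], [31, 190], [32, 193], [33, 196], [32, 199], [32, 202], [32, 205], [32, 208], [32, 211], [32, 214], [33, 217], [32, 220], [31, 223]]
pred top face corners [array([306.7058, 193.5207]), array([307.0915, 227.482 ]), array([341.8877, 193.5403]), array([341.5139, 227.5118])] base +y edge [324.553  183.4232]
dish top changed 0
tub top changed 0
brush top changed 0
red top changed 0
dish scene changed 0
tub scene changed 0
brush scene changed 0
[(158, 203, 22, 29)]
scene pred [array([167., 220.]), array([160., 201.]), array([182., 220.]), array([175., 201.]), array([165., 231.]), array([157., 212.]), array([179., 231.]), array([172., 212.])]
```

```bash
python3 -c "
from station import arm,ticket
print(arm.read_time(),arm.read_ft_force());print(ticket.finish_job())"
```

```text
32.4 [-0.33155964  0.52419693 -0.45792636]
the job is handed in; nothing more can be done
None
```

The probe is in the sensor port with its head on the bath's top, and I handed the job in at 32.4 s. I gripped the black probe on the brick and laid it in the sloping rest, feeling for the ledge and the step, then let go. I took it again along its axis by the back of the head, entered the port on the first try and lowered it slowly. I stopped at about 13 N contact, opened and backed off.

**Checks that passed:**
- **Seating:** contact came at the expected height (TCP 0.184 m).
- **Position after release:** in the scene and wrist pictures, the head's outline matched a fully seated, upright probe to within about 1–3 px.
- **Bystanders:** the dish, tub and brush showed no changed pixels in either fixed camera.
- **Robot clear:** the arm ended well above the bath with wrist force near zero.

**Checks that disagreed or failed:**
- **Wrist camera:** it showed a steady sideways bias of about 1.5 mm. I cancelled it by measuring the tip and the hole in the same picture.
- **Last picture:** the viewer's limit was reached, so I checked the final state by pixel measurements only and did not view it.

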